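# Pack rollers and kiln props into stacked totes

## Robot

A 7-joint arm with a two-finger parallel gripper is mounted at the origin on the work surface. World frame = base frame: x ahead of the robot, y to its left, z up, the work surface at z = 0. Lengths are in m, angles in rad, forces in N, time in s.
With the tool pointing down it reaches from about 0.4 to 0.85 m from the base axis. Payload 6.9 kg.
Tool frame: the origin (TCP) lies midway between the tips of the shut fingers; the grasp point (between the pads) lies behind it (ctrl.pinch_z is the z of the grasp point in the tool frame, in m); z points along the fingers, y is the line along which they close (so a half turn about z gives the same grasp; the last joint's range is limited). The gripper opens to 85 mm and grips with 20 to 120 N. Pads are 22 mm wide; open, the fingers measure 114 mm over their backs; the gripper's body (76 mm by 85 mm) begins 54 mm behind the grasp point. The pads swing forward as they close: fully open they stand 13 mm farther back than shut.
Start: joints at [-1.187, 0.507, -0.238, 1.5, 0.126, 1.149, -0.155], TCP at [0.172, 0.601, 0.231] pointing down, gripper open.
Joint ranges: [-3.08, 3.08], [-0.24, 2.05], [-1.43, 1.35], [0, 2.5], [-1.52, 4.66], [0.17, 1.96], [-2.89, 2.89]. Speed limits (rad/s): [2.39, 2.39, 3.14, 3.14, 3.14, 3.14, 3.14].

## Interface

Orientations are given as a unit quaternion [w, x, y, z].
In Python, from station import ctrl, get_state, vision, ticket, models gives the robot as it stands. Calls block until the motion is done:
- ctrl.movep(position, orientation): joint-space move of the TCP to a pose.
- ctrl.movel(position, frame=None, max_speed=0.15): straight line of the TCP; frame=None keeps the orientation; max_speed is the mean speed in m/s.
- ctrl.set_joints(angles): joint-space move.
- ctrl.ungrasp() and ctrl.close_gripper(force=None): open the fingers fully, or close them until they stop; force is the grip in N (None keeps the last).
- ctrl.pause(seconds).
- ctrl.ik(position, orientation): joint angles nearest the present ones, or None.
- get_state(): the state.
- vision.grab_frame(name): name is "scene" or "top"; returns (picture, depth): 420x560x3 uint8, blue, green, red; 420x560 float32, m along the optical axis (not along the pixel's ray), 0 where there is no reading.
- vision.camera_info(name): a dict with "mtx" (3x3 intrinsics, pixels), "dist_coeffs" ([k1, k2, p1, p2, k3] as OpenCV has them; the pictures are not rectified), "R" (3x3) and "t" (3): a world point X has camera coordinates R X + t. Camera axes: x right, y down, z forward; pixel columns grow to the right and rows downward; lengths in m; the calibration is good to about 2 mm. A picture is of the moment at which its call begins. camera_info takes no time and is no camera call.
A pose or a line that the arm cannot do raises ctrl.Unreachable and nothing moves.
- ticket.close_job(): hands the job in; it is judged then, once.
Trained networks look in the newest picture that a camera, given by its name, has taken for a name from the list of things; names that differ only in an ending like _2 or _b are one class to them, and where a whole thing is asked for, a point or a joint stands for the part that bears it (a point fixed in the world has none). Each returns a list of dicts, best first, with "p" (0 to 1); they miss things now and then, are a little off and sometimes report something else, mostly with a low value. They report only what shows in the picture. A call takes as long as a camera call. They do not tell look-alikes from the thing itself.
- models.recognise(camera, target): "point" ([column, row] in pixels, amid what is visible of it).
- models.masks_of(camera, target): "mask" (420x560 bool, what is visible of it) and "point" ([column, row] in pixels, amid what is visible of it).
The state is a dict: "time": time; "qpos": joint angles; "qd": joint speeds; "tau": joint torques, N m; "tcp_pos": TCP position; "eef_rot": TCP orientation; "contact_force": force on the tool from outside, world axes, zero at the start; "wrist_torque": the same for the moment, N m; "width": finger opening in m; "gripper_force": force on a finger pad.
Only numpy, scipy, OpenCV 4.12 (cv2) and the standard library are available. Lean on these libraries where they do the work, as an engineer would, in place of code of your own. Each camera call takes 0.05 s, during which the arm holds its last target. There are 200 camera calls.

## Task

Pack up after the pottery class: put every wooden texture roller in the bottom tote that is screwed to the bench, then stack the two loose totes on it, one above the other, each turned the opposite way to the tote beneath so that it sits level on the shelves and does not nest. Every white kiln prop goes in the middle tote of the stack and the top tote stays empty; leave the small terracotta bowl and vase that stand among them where they are.

Things in the scene. Friction and masses are not known exactly. Their poses are not given: they have to be found in the camera images.
- tote_base: bottom tote, screwed to the bench: grey plastic, open on top. All three totes are alike: over the rim 196 mm long (own x), 136 wide (y), 80 high; origin at the centre of the underside, z up. Floor 4 mm thick, 156 x 96 mm outside; 4 mm walls flare out 0.2 mm per mm of height. Clear floor inside: 112 mm (x) by 88 mm (y) between the notches
- tote_1: loose empty tote, 0.22 kg, same shape and frame as tote_base. Pinch it from above by a long side's rim at mid length: a straight bar 12 mm thick, at y = 56 to 68 mm on either side, z = 64 to 80 mm; fingertips no more than 20 mm below the rim's top, as the walls lean in below
- tote_2: loose empty tote like tote_1. Two totes facing the same way nest: the upper sinks to about 40 mm above the lower. With the upper turned half round (its +x along the lower's -x) it rests on the lower's three shelves, underside 66 mm above the lower's underside; stops 8 mm high beside the shelves centre it, with about 4 mm of play each way
- tote_base_end (a point): point on the bottom tote's +x end, 90 mm along x from its origin and 70 mm up. This end has both corners notched in from outside, each topped by a shelf 66 mm high in the corner; the end narrows to a tongue 52 mm wide at the floor. The -x end has one notch in its middle, 56 mm wide at the floor, topped by one shelf 66 mm high
- tote_1_end (a point): the same point on tote_1 (its two-notch end)
- tote_2_end (a point): the same point on tote_2 (its two-notch end)
- board: light wooden ware board fixed to the bench, 260 (x) x 260 (y) mm, upper face 10 mm above the bench, with strips 10 mm wide round its edge, 8 mm high at its two x edges and 20 mm high at its two y edges; origin at the centre of its underside; the rollers and props start lying on it, their length roughly along its y
- roller_1: wooden texture roller, a cylinder 28 mm in diameter and 100 mm long with dark bands, 0.06 kg, rolls freely; origin at its centre, x along its length; may be absent
- roller_2: wooden texture roller, a cylinder 28 mm in diameter and 100 mm long with dark bands, 0.06 kg, rolls freely; origin at its centre, x along its length; may be absent
- prop_1: white ceramic kiln prop, a cylinder 30 mm in diameter and 60 mm long with a dark hole at each end, 0.08 kg, rolls freely; origin at its centre, x along its length; may be absent
- prop_2: white ceramic kiln prop, a cylinder 30 mm in diameter and 60 mm long with a dark hole at each end, 0.08 kg, rolls freely; origin at its centre, x along its length; may be absent
- pinch_pot: small terracotta bowl, 60 mm across, 40 mm high; bystander, leave alone; origin at the centre of its underside
- bud_vase: terracotta vase, 72 mm across, 98 mm high; bystander, leave alone; origin at the centre of its underside
Mind the look-alikes: they are no part of the job. Leave any blue or purple look-alike of the prop_2 alone. What is shaped like the roller_2 but purple is not meant.

How it is judged:
By the outcome, as a careful person would: the job done as asked, in the order asked, and still so for the second after the job is handed in, with the robot touching nothing.
Of roller_1, roller_2, prop_1, prop_2 only 3 to 4 are there at a start; the rules pass over those that are not, and their reading is None.
At some moment in a run one of roller_1, roller_2, prop_1, prop_2 may be knocked a few centimetres aside while the robot is not near it.
It also fails if it takes over 210 s, if anything falls off the work surface, if the arm or the gripper's body presses on something with over 40 N, if the wrist force passes 120 N, or if a joint passes its speed limit or range.

## Working session

There is one attempt and no reset: what is moved stays moved. The work goes in short steps, each a Python script; the robot and the scene stay as the last script left them, time stands still between calls to the robot, and variables do not carry over. Pictures are saved under pics/ and viewed, at most 14 in all, crops included, and the job is handed in when it is done.

```bash
ls; mkdir -p pics
cat > h.py <<'E'
import numpy as np, cv2
from station import ctrl, get_state, vision, ticket, models
def cloud(name, depth):
    """world xyz per pixel (420x560x3), nan where no reading"""
    c=vision.camera_info(name); K=np.array(c["mtx"]); d=np.array(c["dist_coeffs"])
    v,u=np.mgrid[0:420,0:560]
    n=cv2.undistortPoints(np.stack([u,v],-1).reshape(-1,1,2).astype(np.float64),K,d).reshape(420,560,2)
    P=np.dstack([n*depth[...,None],depth])
    W=(P-np.array(c["t"]).ravel())@np.array(c["R"])
    W[depth<=0]=np.nan
    return W
def pix(name,X):
    c=vision.camera_info(name)
    return cv2.projectPoints(np.array(X,float).reshape(-1,1,3),cv2.Rodrigues(np.array(c["R"]))[0],np.array(c["t"],float),np.array(c["mtx"]),np.array(c["dist_coeffs"]))[0].reshape(-1,2)
E
python3 - <<'E'
from h import *
for n in ("scene","top"):
    im,d=vision.grab_frame(n); cv2.imwrite(f"pics/{n}0.png",im); np.save(n+"0.npy",cloud(n,d))
    for t in ("tote_1","tote_1_end","roller_1","prop_1","pinch_pot","bud_vase","board"):
        W=cloud(n,d)
        for r in models.masks_of(n,t):
            w=W[r["mask"]]; print(n,t,round(r["p"],2),np.round(r["point"]),np.round(np.nanmedian(w,0),3),r["mask"].sum())
    c=vision.camera_info(n); print(n, "cam pos", -np.array(c["R"]).T@np.array(c["t"]).ravel())
print(get_state()["time"],ctrl.pinch_z,get_state()["eef_rot"])
E
```

```text
pics
scene tote_1 0.93 [386. 187.] [0.525 0.389 0.052] 2268
scene tote_1 0.83 [296. 264.] [ 0.597 -0.072  0.052] 4056
scene tote_1_end 0.69 [385. 185.] [0.526 0.388 0.052] 2252
scene tote_1_end 0.58 [381. 242.] [0.7   0.132 0.059] 641
scene roller_1 0.78 [172. 240.] [ 0.298 -0.248  0.025] 299
scene roller_1 0.64 [194. 273.] [ 0.472 -0.289  0.034] 447
scene prop_1 0.91 [105. 338.] [ 0.509 -0.54   0.025] 420
scene prop_1 0.81 [154. 298.] [ 0.475 -0.403  0.035] 348
scene prop_1 0.61 [178. 323.] [ 0.575 -0.399  0.035] 398
scene prop_1 0.59 [ 84. 311.] [ 0.399 -0.544  0.026] 355
scene prop_1 0.2 [294. 263.] [ 0.598 -0.071  0.053] 3999
scene pinch_pot 0.6 [251. 233.] [ 0.418 -0.08   0.03 ] 340
scene pinch_pot 0.59 [177. 321.] [ 0.575 -0.399  0.035] 412
scene bud_vase 0.75 [381. 239.] [0.7   0.133 0.059] 621
scene bud_vase 0.34 [388. 185.] [0.527 0.39  0.051] 2315
scene board 0.59 [189. 308.] [ 0.539 -0.345  0.011] 8832
scene cam pos [ 1.25938822 -0.68222958  0.78987976]
top tote_1 0.75 [135. 196.] [0.536 0.389 0.042] 3035
top tote_1 0.6 [286. 171.] [ 0.633 -0.082  0.035] 2897
top tote_1_end 0.64 [140. 195.] [0.535 0.389 0.039] 3122
top roller_1 0.68 [353. 223.] [ 0.468 -0.281  0.035] 326
top prop_1 0.77 [429. 216.] [ 0.499 -0.53   0.027] 158
top prop_1 0.76 [434. 252.] [ 0.39  -0.536  0.028] 193
top prop_1 0.48 [390. 223.] [ 0.469 -0.393  0.038] 178
top pinch_pot 0.83 [287. 236.] [ 0.427 -0.079  0.019] 257
top bud_vase 0.67 [216. 150.] [0.687 0.146 0.06 ] 409
top board 0.59 [287. 174.] [ 0.633 -0.082  0.037] 2854
top cam pos [ 0.30268331 -0.02925373  1.31018449]
0.8 -0.0187 [ 1.04402104e-05  1.38944176e-01  9.90300215e-01 -2.32997084e-06]
```

View pics/scene0.png

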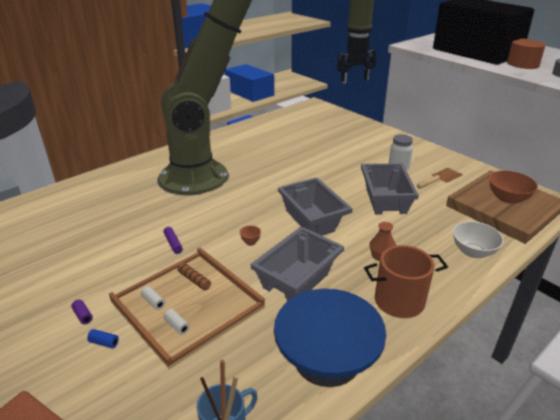

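View pics/top0.png

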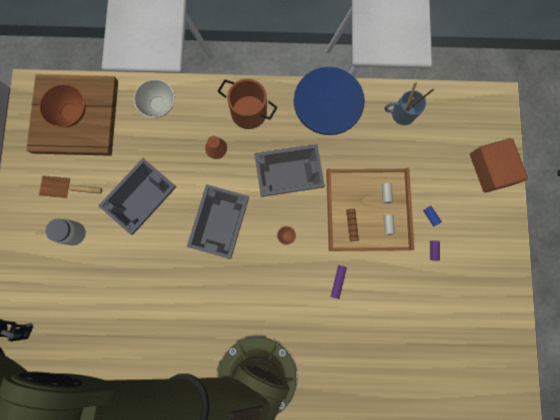

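The scene picture shows the brown banded roller at (194,275) and two white props at (153,297) and (177,321), all on the board. The look-alikes are a purple roller at (172,240), a purple prop at (82,311) and a blue prop at (103,338), all off the board. In the top picture the totes are at (138,196), (219,222) and (289,171), the bowl at (287,236) and the vase at (216,148). I'm choosing the roller at top (352,224) and the props at top (388,192) and (390,224). The next crop checks these and the totes' directions.

Run:
```python
import cv2,numpy as np
im=cv2.imread("pics/top0.png"); s=cv2.imread("pics/scene0.png")
a=cv2.resize(im[135:265,95:420],None,fx=2.46,fy=2.3,interpolation=cv2.INTER_CUBIC)
b=cv2.resize(s[155:300,240:430],(390,298),interpolation=cv2.INTER_CUBIC)
b2=cv2.resize(s[240:360,100:270],(400,282),interpolation=cv2.INTER_CUBIC)
o=np.zeros((600,800,3),np.uint8);o[:a.shape[0],:a.shape[1]]=a[:,:800];o[300:598,:390]=b;o[300:582,400:800]=b2
cv2.imwrite("pics/crop1.png",cv2.convertScaleAbs(o,alpha=1.7))
```

```text
(no output)
```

View pics/crop1.png

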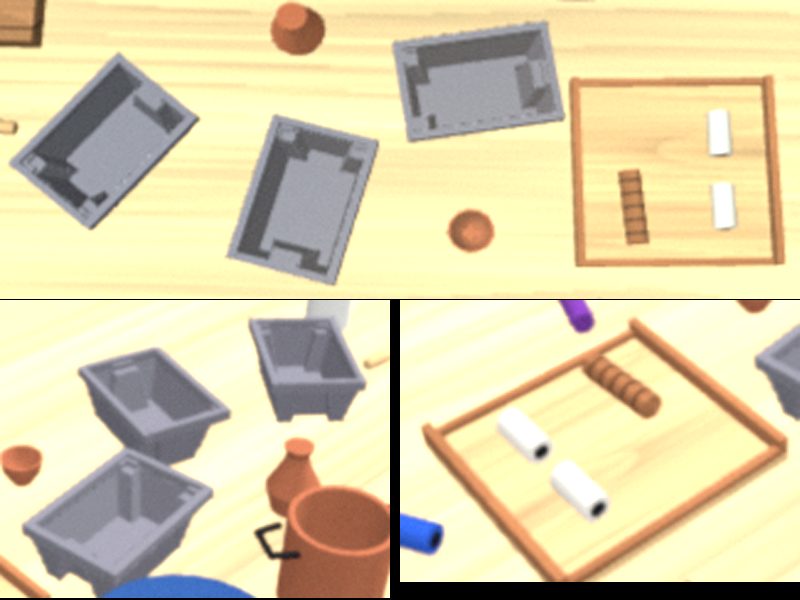

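The crop confirms the choice: one brown banded roller and two white props with dark end holes, all on the board. It also shows each tote's two-notch end: left tote at lower left, middle tote at the top, right tote at the left side. Next I fit the poses and ask the network about tote_base.

```bash
cat >> h.py <<'E'
from scipy.optimize import least_squares
def rimfit(W, xy, ztop, yaw0=None, r=0.15):
    """fit rim rectangle; W list of clouds. returns x,y,yaw(mod pi),rms,n"""
    P=np.vstack([w.reshape(-1,3) for w in W]); P=P[np.isfinite(P).all(1)]
    P=P[(np.abs(P[:,2]-ztop)<.006)&(np.hypot(P[:,0]-xy[0],P[:,1]-xy[1])<r)]
    rect=cv2.minAreaRect(P[:,:2].astype(np.float32)*1000)
    def res(q):
        c,s=np.cos(q[2]),np.sin(q[2]); d=P[:,:2]-q[:2]
        a=np.abs(d@[c,s])/.092*.062; b=np.abs(d@[-s,c])
        # distance to centreline rectangle (half 92 x 62)
        ex=np.abs(d@[c,s])-.092; ey=np.abs(d@[-s,c])-.062
        out=np.hypot(np.maximum(ex,0),np.maximum(ey,0)); ins=np.minimum(np.maximum(ex,ey),0)
        return np.maximum(np.abs(out+ins)-.006,0)+.15*np.abs(out+ins)
    best=None
    for y0 in ([yaw0] if yaw0 is not None else np.arange(0,np.pi,.26)):
        for c0 in (np.array(rect[0])/1000,):
            o=least_squares(res,[*c0,y0],loss="soft_l1",f_scale=.003)
            if best is None or o.cost<best.cost: best=o
    return best.x,np.sqrt(np.mean(best.fun**2)),len(P),np.array(rect[1]),rect[2]
E
python3 - <<'E'
from h import *
S=np.load("scene0.npy");T=np.load("top0.npy")
for n,xy in (("A",(.535,.389)),("B",(.46,.12)),("C",(.62,-.08))):
    for W in ([S],[T]):
        print(n,*[np.round(v,4) for v in rimfit(W,xy,.08)])
for n in ("scene","top"):
    vision.grab_frame(n)
    for t in ("tote_base","tote_base_end","tote_2","tote_2_end"):
        print(n,t,[(round(r["p"],2),np.round(r["point"])) for r in models.recognise(n,t)])
for nm,px in (("roll",(352,224)),("pA",(388,192)),("pB",(390,224))):
    u,v=px; w=T[v-15:v+16,u-9:u+10].reshape(-1,3); w=w[(w[:,2]>.024)]
    print(nm,len(w),np.round(w.mean(0),3),np.round(w.min(0),3),np.round(w.max(0),3),np.linalg.eigh(np.cov(w[:,:2].T))[1][:,1])
E
```

```text
A [ 0.5271  0.3712 -0.6816] 0.0012 570 [139.1961 202.6781] 50.8005
A [ 0.5295  0.3744 -0.6815] 0.0009 846 [138.7083 196.6288] 50.7416
B [0.4563 0.1229 2.8862] 0.0047 694 [175.1362 224.0675] 76.0742
B [ 0.459   0.1269 -0.2566] 0.0061 862 [177.3358 220.1135] 75.6581
C [ 0.6195 -0.0838  1.7446] 0.0045 1104 [139.0515 240.0243] 10.6406
C [ 0.621  -0.0805  1.7497] 0.005 802 [183.3477 245.4407] 9.7282
scene tote_base [(0.61, array([314., 207.])), (0.6, array([156., 298.]))]
scene tote_base_end [(0.74, array([314., 209.])), (0.62, array([178., 323.]))]
scene tote_2 [(0.86, array([388., 188.])), (0.56, array([296., 261.]))]
scene tote_2_end [(0.68, array([296., 265.])), (0.68, array([389., 187.]))]
top tote_base [(0.56, array([220., 220.]))]
top tote_base_end [(0.66, array([217., 220.])), (0.28, array([287., 174.]))]
top tote_2 [(0.78, array([286., 173.])), (0.59, array([136., 194.]))]
top tote_2_end [(0.57, array([292., 171.]))]
roll 282 [ 0.464 -0.281  0.035] [ 0.417 -0.301  0.024] [ 0.511 -0.264  0.044] [-0.99265991 -0.12093929]
pA 191 [ 0.566 -0.39   0.036] [ 0.537 -0.41   0.024] [ 0.597 -0.376  0.045] [-0.99798193 -0.06349852]
pB 192 [ 0.467 -0.394  0.037] [ 0.437 -0.413  0.024] [ 0.498 -0.382  0.046] [-0.99722426 -0.07445649]
```

The network treats tote_base as its own class and finds it at top (219,222), so that is the fixed tote. The other two are loose. Next: refit poses and pick the roller.

```bash
cat >> h.py <<'E'
def q(phi): return [0,float(np.cos(phi/2)),float(np.sin(phi/2)),0]
def clouds(save=None):
    o=[]
    for n in ("scene","top"):
        im,d=vision.grab_frame(n); o.append(cloud(n,d))
        if save: cv2.imwrite(f"pics/{n}{save}.png",im)
    return o
def rod(Ws,xy,z0=.024,z1=.05,r=.06):
    """centre & axis angle of a lying cylinder near xy, mean of both cameras"""
    out=[]
    for W in Ws:
        P=W.reshape(-1,3); P=P[np.isfinite(P).all(1)]
        P=P[(P[:,2]>z0)&(P[:,2]<z1)&(np.hypot(P[:,0]-xy[0],P[:,1]-xy[1])<r)]
        c,s,a=cv2.minAreaRect(P[:,:2].astype(np.float32)*1000)
        a=np.radians(a)+(np.pi/2 if s[1]>s[0] else 0); a=(a+np.pi/2)%np.pi-np.pi/2
        out.append([c[0]/1000,c[1]/1000,a,max(s),min(s),np.percentile(P[:,2],98)])
    return np.array(out)
def yawof(q): return 2*np.arctan2(q[2],q[1])
E
python3 - <<'E'
from h import *
S,T=clouds()
for n,xy,y in (("A",(.528,.373),-.68),("B",(.458,.125),-.256),("C",(.62,-.082),1.747)):
    for W in (S,T): print(n,*[np.round(v,4) for v in rimfit([W],xy,.08,y,r=.122)])
    for W in (S,T):
        P=W.reshape(-1,3);P=P[np.hypot(P[:,0]-xy[0],P[:,1]-xy[1])<.122];print(np.nanpercentile(P[:,2],97))
for xy in ((.464,-.281),(.566,-.39),(.467,-.394)): print(np.round(rod((S,T),xy,r=.06 if xy[1]>-.3 else .045),3))
for nm,p in (("A+",(.489,.325,.062,2.46)),("A-",(.567,.421,.062,2.46)),("B+",(.472,.185,.13,-.256)),("B-",(.441,.065,.13,-.256)),
  ("B+h",(.472,.185,.25,-.256)),("B-h",(.441,.065,.25,-.256)),("C+",(.559,-.091,.062,1.747)),("C-",(.681,-.071,.062,1.747)),("roll",(.464,-.281,.011,.12)),("B0",(.458,.125,.07,-.256)),("prop",(.467,-.394,.012,.075)),("B90",(.458,.125,.1,-.256+1.571)),("pA",(.566,-.39,.012,.064))):
    for k in (0,np.pi):
        j=ctrl.ik(list(p[:3]),q(p[3]+k)); print(nm,round(p[3]+k,2),None if j is None else np.round(j,2))
E
```

```text
A [ 0.5274  0.3713 -0.6855] 0.0012 571 [138.5934 203.8626] 51.0943
A [ 0.5294  0.3741 -0.6819] 0.0009 850 [138.8739 196.0983] 51.0054
0.08115838911874737
0.0825646342688961
B [ 0.4565  0.1237 -0.2455] 0.0011 694 [140.3626 204.9878] 75.9947
B [ 0.4584  0.128  -0.2455] 0.0007 827 [136.4242 196.2333] 75.8406
0.08112444899721506
0.08258274325229066
C [ 0.6195 -0.0842  1.7464] 0.0008 1076 [137.9201 201.0308] 10.2253
C [ 0.6209 -0.0809  1.748 ] 0.0008 804 [137.2155 196.5024] 10.2679
0.08129560291978069
0.08244819597902797
[[ 4.60000e-01 -2.61000e-01  1.04000e-01  1.04095e+02  7.86580e+01
   4.00000e-02]
 [ 4.64000e-01 -2.83000e-01  1.02000e-01  9.96460e+01  2.79270e+01
   4.30000e-02]]
[[ 5.6700e-01 -3.9700e-01  8.5000e-02  6.3016e+01  2.9544e+01  4.1000e-02]
 [ 5.6700e-01 -3.9300e-01  5.7000e-02  6.0596e+01  3.1328e+01  4.4000e-02]]
[[ 4.6600e-01 -4.0000e-01  7.9000e-02  6.6626e+01  2.9316e+01  4.1000e-02]
 [ 4.6800e-01 -3.9700e-01  1.0900e-01  5.9974e+01  3.0529e+01  4.4000e-02]]
A+ 2.46 [-0.56  0.63 -0.1   1.81  0.09  0.71  0.17]
A+ 5.6 [-0.12  0.76 -0.85  1.8   0.71  0.92  2.73]
A- 2.4
[... 559 characters left out ...]
  0.68  0.5 ]
C+ 4.89 [-0.5   0.92  1.15  1.87 -0.98  1.06 -1.89]
C- 1.75 [-0.06  0.76  0.23  1.53 -0.21  0.88  0.42]
C- 4.89 [-0.45  1.04  1.15  1.53 -0.99  1.23 -2.1 ]
roll 0.12 [ 0.14  0.74  0.58  1.97 -0.68  0.63 -0.29]
roll 3.26 [ 0.53  0.66 -0.05  1.97  0.06  0.52  2.13]
B0 -0.26 [-0.65  0.54  0.49  2.1  -0.44  0.6  -1.68]
B0 2.89 [-0.25  0.49 -0.09  2.09  0.08  0.56  0.91]
prop 0.07 [ 0.15  0.95  0.95  1.78 -0.95  0.95  0.03]
prop 3.22 [ 0.56  0.73  0.16  1.78 -0.18  0.65  2.47]
B90 1.31 [-0.49  0.45  0.24  2.07 -0.18  0.64 -0.38]
B90 4.46 [ 0.02  0.47 -0.48  2.06  0.34  0.69  2.2 ]
pA 0.06 [ 0.15  0.97  0.83  1.56 -0.82  0.99 -0.27]
pA 3.21 [ 0.54  0.81  0.05  1.55 -0.06  0.78  2.25]
```

```bash
cat >> h.py <<'E'
A=(.5284,.3727,2.458); B=(.4575,.1258,-.2455); C=(.6202,-.0825,1.747)
def loc(t,x,y):
    c,s=np.cos(t[2]),np.sin(t[2]); return t[0]+c*x-s*y, t[1]+s*x+c*y
def st(m=""):
    s=get_state(); print(m,"t",round(s["time"],1),"tcp",np.round(s["tcp_pos"],3),"w",round(s["width"],4),"F",np.round(s["contact_force"],1),"g",np.round(s["gripper_force"],1))
E
python3 - <<'E'
from h import *
W=clouds(); r=rod(W,(.464,-.287),r=.053); print(np.round(r,3))
x,y,a=r[1,0],r[1,1]-.0015,r[1,2]
ctrl.movep([x,y,.15],q(a)); st("above")
ctrl.movel([x,y,.012]); st("down")
ctrl.close_gripper(force=30); st("grip")
ctrl.movel([x,y,.16]); st("up")
X,Y=loc(B,.004,0)
ctrl.movep([X,Y,.16],q(B[2])); st("over")
ctrl.movel([X,Y,.072]); st()
E
```

```text
[[ 4.63000e-01 -2.85000e-01  1.12000e-01  1.03164e+02  2.94910e+01
   4.00000e-02]
 [ 4.64000e-01 -2.82000e-01  1.11000e-01  9.97860e+01  2.81360e+01
   4.20000e-02]]
above t 4.8 tcp [ 0.464 -0.283  0.15 ] w 0.0853 F [0.8 0.3 0.2] g 0.0
down t 5.8 tcp [ 0.464 -0.284  0.013] w 0.0851 F [ 0.  -0.5  0.5] g 0.0
grip t 6.4 tcp [ 0.464 -0.284  0.012] w 0.0267 F [-0.4  1.2  6. ] g 29.3
up t 7.5 tcp [ 0.463 -0.283  0.159] w 0.0269 F [-0.2 -0.3 -1.2] g 29.5
over t 9.0 tcp [0.462 0.124 0.16 ] w 0.0264 F [-0.  -0.1 -1.4] g 29.5
 t 9.8 tcp [0.462 0.124 0.073] w 0.0273 F [-0.  -0.4 -0.6] g 29.6
```

Run:
```python
from h import *
X,Y=loc(B,.004,0)
ctrl.ungrasp(); ctrl.movel([X,Y,.2]); 
gx,gy=loc(A,0,.062)
ctrl.movep([gx,gy,.17],q(A[2])); st()
S,T=clouds("1")
P=T.reshape(-1,3);P=P[np.hypot(P[:,0]-B[0],P[:,1]-B[1])<.05];print(len(P),np.nanpercentile(P[:,2],[5,50,80,95]))
for W in (S,T): print(*[np.round(v,4) for v in rimfit([W],A[:2],.08,-.68,r=.122)])
for xy in ((.567,-.395),(.467,-.398)): print(np.round(rod((S,T),xy,r=.045),3))
im=cv2.imread("pics/top1.png"); cv2.imwrite("pics/c2.png",cv2.resize(im[130:270,90:420],None,fx=2.4,fy=2.4))
```

```text
t 13.1 tcp [0.489 0.324 0.17 ] w 0.0853 F [-0.1 -1.1  0.8] g 0.0
781 [0.00053534 0.00651957 0.02882416 0.03316571]
[ 0.5271  0.3716 -0.6802] 0.0012 578 [138.729  204.3292] 51.6413
[ 0.5296  0.3744 -0.6814] 0.0009 510 [138.6024 195.5296] 50.6621
[[ 5.6700e-01 -3.9700e-01  7.5000e-02  6.3238e+01  2.8752e+01  4.2000e-02]
 [ 5.6800e-01 -3.9300e-01  5.8000e-02  6.0927e+01  3.0166e+01  4.3000e-02]]
[[ 4.6600e-01 -4.0000e-01  6.5000e-02  6.5321e+01  3.0496e+01  4.1000e-02]
 [ 4.6800e-01 -3.9700e-01  5.4000e-02  5.9483e+01  3.0517e+01  4.4000e-02]]
```

View pics/c2.png

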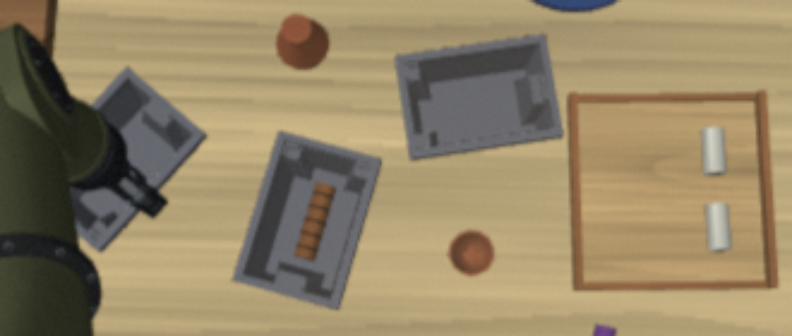

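The roller lies on the floor of the base tote at crop (315,220), and both props are where they were. Now I lift tote A and hold it above the base to check it.

Run:
```python
from h import *
gx,gy=loc(A,0,.062)
ctrl.movel([gx,gy,.063]); st("down")
ctrl.close_gripper(force=60); st("grip")
ctrl.movel([gx,gy,.20],max_speed=.1); st("up")
M=(B[0],B[1],B[2]+np.pi); px,py=loc(M,0,.062)
ctrl.movep([px,py,.20],q(M[2])); st("over")
S,T=clouds("2")
for W in (S,T):
    P=W.reshape(-1,3);P=P[np.hypot(P[:,0]-B[0],P[:,1]-B[1])<.122]
    for zt in (.217,): print(*[np.round(v,4) for v in rimfit([W],B[:2],zt,M[2],r=.122)])
    # plane of rim
    Q=P[(P[:,2]>.2)&(P[:,2]<.232)]; d=Q[:,:2]-B[:2]; c,s=np.cos(M[2]),np.sin(M[2]); l=np.c_[d@[c,s],d@[-s,c]]
    m=(np.abs(l[:,0])<.1)&(np.abs(l[:,1])<.07)&((np.abs(l[:,0])>.086)|(l[:,1]<-.054)); print(np.linalg.lstsq(np.c_[l[m],np.ones(m.sum())],Q[m,2],rcond=None)[0],m.sum())
for n in("scene","top"): cv2.imwrite(f"pics/{n}2c.png",cv2.resize(cv2.imread(f"pics/{n}2.png")[130:290,100:420] if n=="top" else cv2.imread("pics/scene2.png")[100:300,200:440],(640,500)))
```

```text
down t 14.0 tcp [0.49  0.325 0.064] w 0.0853 F [0.2 0.6 0.6] g 0.0
grip t 14.7 tcp [0.49  0.325 0.063] w 0.0106 F [-1.1 -0.1  3.6] g 59.5
up t 16.2 tcp [0.489 0.324 0.199] w 0.0102 F [ 0.5 -0.3 -2.7] g 58.6
over t 17.2 tcp [0.443 0.067 0.2  ] w 0.0106 F [ 0.9 -0.1 -1.3] g 58.6
[0.4569 0.123  2.9052] 0.0031 568 [152.5613 200.115 ] 75.3838
[ 0.00204805 -0.01152631  0.21178195] 640
[0.4733 0.2605 3.1351] 0.003 195 [101.0124  32.4871] 4.704
[ 0.02688954 -0.17094078  0.20325144] 211
```

View pics/scene2c.png

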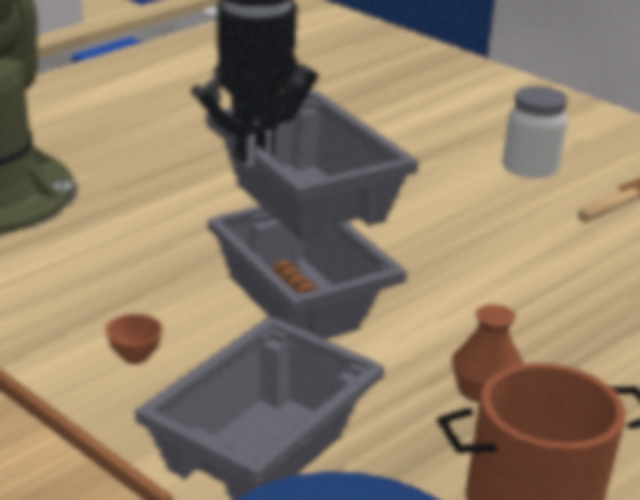

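The tote hangs almost level above the base at crop (310,150). The scene camera puts it within 1 mm of the base centre, with the notch ends opposed. Lowering it.

Run:
```python
from h import *
M=(B[0],B[1],B[2]+np.pi); px,py=loc(M,0,.062)
ctrl.movel([px,py,.14],max_speed=.08); st("near")
for z in (.135,.132,.130,.1285):
    ctrl.movel([px,py,z],max_speed=.03); st(str(z))
    if get_state()["contact_force"][2]>5: break
ctrl.ungrasp(); ctrl.movel([px,py,.22]); 
ctrl.movep([.467,-.396,.17],q(.06)); st()
S,T=clouds("3")
for W in (S,T):
    print(*[np.round(v,4) for v in rimfit([W],B[:2],.148,M[2],r=.122)])
    P=W.reshape(-1,3);P=P[np.hypot(P[:,0]-B[0],P[:,1]-B[1])<.122]
    Q=P[(P[:,2]>.13)&(P[:,2]<.165)]; d=Q[:,:2]-B[:2]; c,s=np.cos(M[2]),np.sin(M[2]); l=np.c_[d@[c,s],d@[-s,c]]
    m=(np.abs(l[:,0])<.1)&(np.abs(l[:,1])<.07)&((np.abs(l[:,0])>.086)|(np.abs(l[:,1])>.056)); print(np.linalg.lstsq(np.c_[l[m],np.ones(m.sum())],Q[m,2],rcond=None)[0],m.sum())
for xy in ((.567,-.395),(.467,-.398)): print(np.round(rod((S,T),xy,r=.045),3))
im=np.hstack([cv2.resize(cv2.imread("pics/scene3.png")[140:300,230:430],(400,320)),cv2.resize(cv2.imread("pics/top3.png")[140:268,180:340],(400,320))]);cv2.imwrite("pics/c3.png",im)
```

```text
near t 18.2 tcp [0.443 0.066 0.14 ] w 0.0102 F [ 0.6 -0.6 -1.7] g 58.6
0.135 t 18.5 tcp [0.442 0.066 0.135] w 0.0107 F [-0.2 -0.1 -1.6] g 58.6
0.132 t 18.8 tcp [0.442 0.066 0.132] w 0.0111 F [-0.1  0.5 -1.6] g 58.6
0.13 t 19.0 tcp [0.442 0.066 0.13 ] w 0.0106 F [ 0.5  0.1 -1. ] g 58.6
0.1285 t 19.3 tcp [0.442 0.065 0.129] w 0.0105 F [-2.7 -1.6  8.8] g 60.1
 t 22.5 tcp [ 0.468 -0.395  0.17 ] w 0.0851 F [-0.5  0.  -0.5] g 0.0
[0.4554 0.1227 2.8961] 0.0009 617 [140.0147 202.3841] 76.1682
[ 0.00319059 -0.00157175  0.14216792] 807
[0.4576 0.1266 2.8961] 0.0006 866 [136.7292 195.7459] 75.9805
[0.00234837 0.00253843 0.14499138] 991
[[ 5.6800e-01 -3.9700e-01  7.8000e-02  6.3127e+01  3.0377e+01  4.1000e-02]
 [ 5.9100e-01 -3.9200e-01 -1.5300e+00  2.8944e+01  1.0553e+01  4.2000e-02]]Traceback (most recent call last):
  File "<stdin>", line 15, in <module>
  File "h.py", line 49, in rod
    out.append([c[0]/1000,c[1]/1000,a,max(s),min(s),np.percentile(P[:,2],98)])
                                                    ~~~~~~~~~~~~~^^^^^^^^^^^
    return _quantile_unchecked(
        a, q, axis, out, overwrite_input, method, keepdims, weights)
    return _ureduce(a,
                    func=_quantile_ureduce_func,
    ...<5 lines>...
                    overwrite_input=overwrite_input,
                    method=method)
    r = func(a, **kwargs)
    result = _quantile(arr,
                       quantiles=q,
    ...<2 lines>...
                       out=out,
                       weights=wgt)
    slices_having_nans = np.isnan(arr[-1, ...])
                                  ~~~^^^^^^^^^
IndexError: index -1 is out of bounds for axis 0 with size 0
```

Run:
```python
from h import *
im=np.hstack([cv2.resize(cv2.imread("pics/scene3.png")[140:360,80:430],(500,340)),cv2.resize(cv2.imread("pics/top3.png")[140:268,180:300],(300,340))]);cv2.imwrite("pics/c3.png",im)
S,T=clouds()
for xy in ((.567,-.395),(.467,-.398)): print(np.round(rod((S,),xy,r=.045),3))
```

```text
[[ 5.6800e-01 -3.9700e-01  9.7000e-02  6.5940e+01  2.9536e+01  4.2000e-02]]
[[ 4.6700e-01 -4.0000e-01  4.7000e-02  6.4458e+01  3.0811e+01  4.2000e-02]]
```

View pics/c3.png

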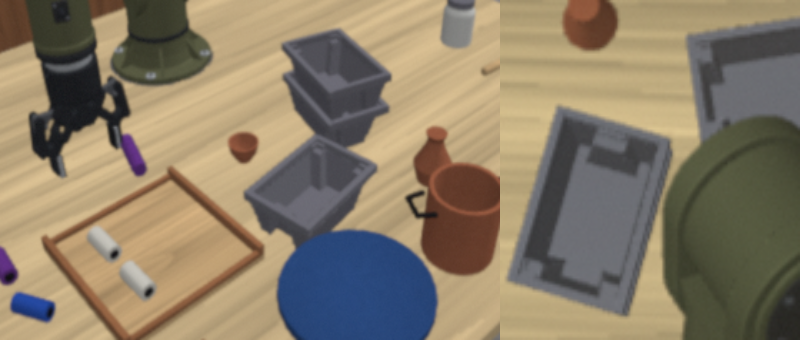

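The middle tote sits level and unnested on the base. Both props are still on the board at crop (103,242) and (138,280). Picking the first prop.

```bash
cat >> h.py <<'E'
M=(.457,.1252,B[2]+np.pi)
def prop(x,y,a,lx,z):
    ctrl.movep([x,y,.15],q(a)); ctrl.movel([x,y,.012]); ctrl.close_gripper(force=30); st("grip")
    ctrl.movel([x,y,.25]); st("up")
    X,Y=loc(M,lx,0); f=M[2]-np.pi/2
    ctrl.movep([X,Y,.25],q(f)); ctrl.movel([X,Y,z]); st("in")
    ctrl.ungrasp(); st("open"); ctrl.movel([X,Y,.25])
E
python3 - <<'E'
from h import *
prop(.467,-.3985,.06,.003,.086)
gx,gy=loc(A,0,.062); ctrl.movep([gx,gy,.25],q(A[2])); st()
S,T=clouds("4")
print(np.round(rod((S,T),(.567,-.395),r=.045),3))
for W in (S,T): print(*[np.round(v,4) for v in rimfit([W],B[:2],.148,M[2],r=.122)])
im=np.hstack([cv2.resize(cv2.imread("pics/scene4.png")[140:360,80:430],(500,340)),cv2.resize(cv2.imread("pics/top4.png")[140:268,180:300],(300,340))]);cv2.imwrite("pics/c4.png",im)
E
```

```text
grip t 24.5 tcp [ 0.467 -0.399  0.012] w 0.0291 F [-0.4  1.3  4.7] g 29.4
up t 26.3 tcp [ 0.467 -0.398  0.249] w 0.0291 F [-0.1 -0.4  0.3] g 29.7
in t 29.4 tcp [0.455 0.126 0.087] w 0.0288 F [-0.3  0.7 -0.8] g 29.7
open t 30.0 tcp [0.454 0.126 0.086] w 0.0856 F [ 0.1 -0.4 -0.3] g 0.0
 t 32.1 tcp [0.489 0.323 0.249] w 0.0854 F [ 0.7 -0.5  0.5] g 0.0
[[ 5.6700e-01 -3.9700e-01  7.0000e-02  6.4759e+01  2.8278e+01  4.1000e-02]
 [ 5.6700e-01 -3.9300e-01  4.1000e-02  6.0875e+01  3.0346e+01  4.4000e-02]]
[0.4554 0.1225 2.899 ] 0.001 614 [139.2616 203.6705] 76.0634
[0.4574 0.1266 2.8961] 0.0007 874 [136.614  196.1057] 75.8065
```

View pics/c4.png

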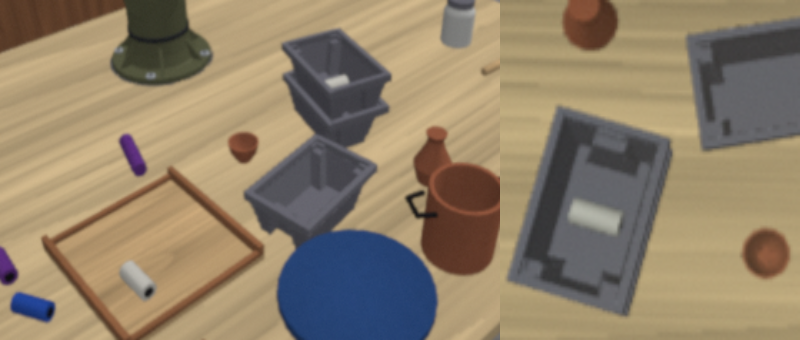

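The first prop lies in the middle tote at crop (595,217), and the other is still on the board at (138,280).

Run:
```python
from h import *
prop(.567,-.395,.058,.027,.107)
gx,gy=loc(C,0,.062); ctrl.movep([gx,gy,.2],q(C[2])); st()
S,T=clouds("5")
for W in (S,T): print(*[np.round(v,4) for v in rimfit([W],B[:2],.148,M[2],r=.122)])
for W in (S,T): print(*[np.round(v,4) for v in rimfit([W],C[:2],.08,C[2],r=.122)])
im=np.hstack([cv2.resize(cv2.imread("pics/scene5.png")[140:360,80:430],(500,340)),cv2.resize(cv2.imread("pics/top5.png")[140:268,180:300],(300,340))]);cv2.imwrite("pics/c5.png",im)
```

```text
grip t 36.4 tcp [ 0.567 -0.395  0.012] w 0.0287 F [-0.6  1.2  3.4] g 29.5
up t 38.1 tcp [ 0.567 -0.395  0.249] w 0.0292 F [-0.1 -0.3 -1.5] g 29.7
in t 41.2 tcp [0.431 0.132 0.108] w 0.029 F [-0.4  0.5 -1.6] g 29.7
open t 41.8 tcp [0.431 0.132 0.107] w 0.085 F [-0.8  0.7 -0.4] g 0.0
 t 43.9 tcp [ 0.559 -0.092  0.2  ] w 0.0852 F [-0.5  0.4  0.3] g 0.0
[0.4554 0.1223 2.904 ] 0.001 438 [138.7974 203.7256] 75.0135
[0.5055 0.243  2.6243] 0.0104 242 [ 59.6466 145.2895] 48.7379
[ 0.6195 -0.0844  1.7518] 0.0009 1098 [138.4196 201.0187] 10.3646
[ 0.6209 -0.0803  1.7489] 0.0007 164 [226.9906  93.2432] 80.0537
```

View pics/c5.png

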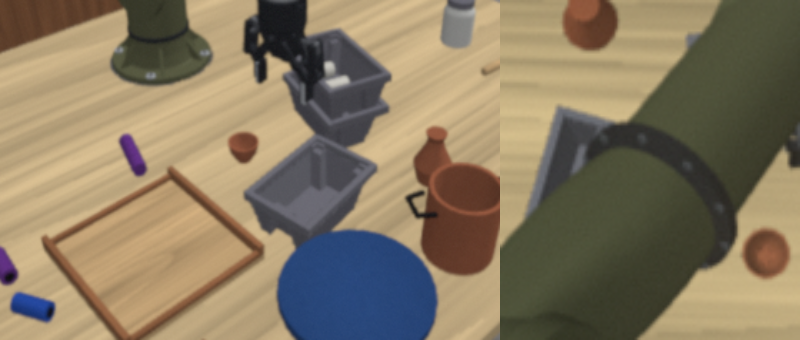

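Both props are in the middle tote. Before lowering onto the last tote I check the forearm's clearance over the stack.

Run:
```python
from h import *
S,T=clouds()
for nm,W in(("S",S),("T",T)):
    P=W.reshape(-1,3); P=P[np.isfinite(P).all(1)]
    for r in (.1,.14,.2):
        Q=P[(np.hypot(P[:,0]-B[0],P[:,1]-B[1])<r)&(P[:,2]>.17)]; print(nm,r,len(Q),Q[:,2].min() if len(Q) else None, np.round(Q.mean(0),3) if len(Q) else "")
gx,gy=loc(C,0,.062)
print(np.round(get_state()["qpos"],2), np.round(ctrl.ik([gx,gy,.063],q(C[2])),2))
f=B; px,py=loc(B,0,.062); print([np.round(j,2) if (j:=ctrl.ik([px,py,z],q(B[2]))) is not None else None for z in (.28,.196)])
```

```text
S 0.1 0 None 
S 0.14 0 None 
S 0.2 84 0.6175059852890991 [ 0.537 -0.045  0.625]
T 0.1 490 0.663202844950341 [0.404 0.055 0.708]
T 0.14 4399 0.6281711102029301 [0.38  0.056 0.728]
T 0.2 14135 0.6138015415010817 [0.362 0.046 0.73 ]
[-0.37  0.55  0.79  1.71 -0.44  1.07  0.74] [-0.28  0.7   0.66  1.87 -0.6   0.78  0.88]
[array([-1.21,  0.58,  1.34,  1.73, -0.59,  1.31, -1.56]), array([-1.17,  0.7 ,  1.32,  1.87, -0.74,  1.19, -1.41])]
```

Run:
```python
from h import *
gx,gy=loc(C,0,.062)
ctrl.set_joints([-.03,.5,.23,1.7,-.21,.97,.5]); st("reseed")
ctrl.movep([gx,gy,.15],q(C[2])); st("above"); print(np.round(get_state()["qpos"],2))
ctrl.movel([gx,gy,.063]); st("down")
ctrl.close_gripper(force=60); st("grip")
ctrl.movel([gx,gy,.29],max_speed=.12); st("up")
px,py=loc((M[0],M[1],B[2]),0,.062)
for k in (1/3,2/3,1):
    ctrl.movep([gx+(px-gx)*k,gy+(py-gy)*k,.29],q(C[2]+(B[2]-C[2])*k)); st(str(round(k,2)))
print(np.round(get_state()["qpos"],2))
S,T=clouds("6")
for W in (S,T): print(*[np.round(v,4) for v in rimfit([W],B[:2],.306,B[2],r=.122)])
im=np.hstack([cv2.resize(cv2.imread("pics/scene6.png")[80:300,80:430],(500,340)),cv2.resize(cv2.imread("pics/top6.png")[140:268,180:300],(300,340))]);cv2.imwrite("pics/c6.png",im)
```

```text
reseed t 44.7 tcp [ 0.578 -0.07   0.175] w 0.0854 F [-0.5  0.   0.5] g 0.0
above t 45.0 tcp [ 0.558 -0.093  0.149] w 0.0853 F [0.2 0.4 0.9] g 0.0
[-0.06  0.51  0.27  1.78 -0.17  0.88  0.47]
down t 45.7 tcp [ 0.56  -0.093  0.064] w 0.0854 F [ 0.  -0.2  0.1] g 0.0
grip t 46.4 tcp [ 0.559 -0.093  0.063] w 0.0105 F [-2.7  0.5  5.4] g 59.3
up t 48.4 tcp [ 0.559 -0.093  0.289] w 0.0106 F [ 0.2  0.5 -3. ] g 58.5
0.33 t 49.2 tcp [ 0.53  -0.001  0.29 ] w 0.0107 F [ 1.1  0.3 -2.2] g 58.5
0.67 t 50.0 tcp [0.502 0.091 0.29 ] w 0.0102 F [ 0.4 -0.2 -2. ] g 58.5
1 t 50.8 tcp [0.473 0.184 0.29 ] w 0.0106 F [-0.4 -0.9 -2.2] g 58.5
[-0.91  0.33  0.69  1.71 -0.23  1.18 -1.98]
[ 0.4584  0.1195 -0.245 ] 0.0027 742 [150.4764 201.1086] 75.6169
[ 0.4598  0.1236 -0.2445] 0.001 1164 [136.8282 196.0489] 75.8936
```

View pics/c6.png

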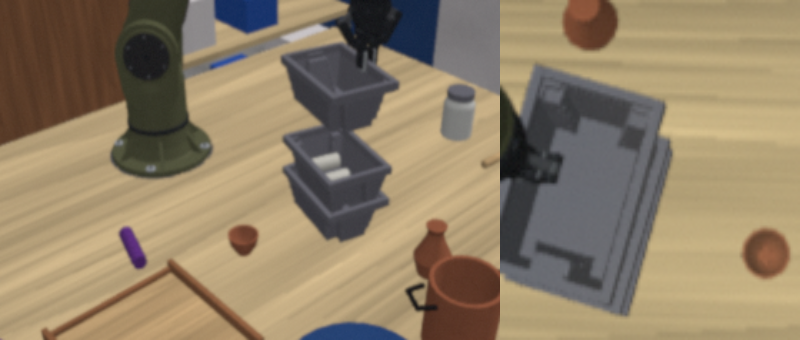

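The held tote is turned opposite to the middle one, and both props show beneath it at crop (327,162) and (338,176). Both cameras agree on a (+2.5, −3) mm offset, so I correct for that and lower.

Run:
```python
from h import *
px,py=loc((M[0]-.0025,M[1]+.003,B[2]),0,.062)
ctrl.movel([px,py,.206],max_speed=.08); st("near")
for z in (.201,.198,.196,.1945,.193):
    ctrl.movel([px,py,z],max_speed=.03); st(str(z))
    if get_state()["contact_force"][2]>4: break
ctrl.ungrasp(); ctrl.movel([px,py,.3]); 
ctrl.movep([.5,.42,.32],q(A[2])); st()
S,T=clouds("7")
for W in (S,T):
    print(*[np.round(v,4) for v in rimfit([W],B[:2],.213,B[2],r=.122)])
    P=W.reshape(-1,3);P=P[np.hypot(P[:,0]-B[0],P[:,1]-B[1])<.122]
    Q=P[(P[:,2]>.19)&(P[:,2]<.235)]; d=Q[:,:2]-B[:2]; c,s=np.cos(B[2]),np.sin(B[2]); l=np.c_[d@[c,s],d@[-s,c]]
    m=(np.abs(l[:,0])<.1)&(np.abs(l[:,1])<.07)&((np.abs(l[:,0])>.086)|(np.abs(l[:,1])>.056)); print(np.round(np.linalg.lstsq(np.c_[l[m],np.ones(m.sum())],Q[m,2],rcond=None)[0],3),m.sum())
im=np.hstack([cv2.resize(cv2.imread("pics/scene7.png")[100:360,80:430],(500,340)),cv2.resize(cv2.imread("pics/top7.png")[130:268,180:300],(300,340))]);cv2.imwrite("pics/c7.png",im)
```

```text
near t 52.1 tcp [0.47  0.188 0.206] w 0.0108 F [ 0.2  0.1 -2.9] g 58.5
0.201 t 52.4 tcp [0.469 0.188 0.201] w 0.0108 F [ 0.4  0.1 -2.7] g 58.5
0.198 t 52.6 tcp [0.469 0.188 0.198] w 0.0108 F [ 0.  -0.3 -2.9] g 58.5
0.196 t 52.9 tcp [0.47  0.188 0.196] w 0.0102 F [-0.2  0.3 -2.6] g 58.5
0.1945 t 53.1 tcp [0.47  0.189 0.195] w 0.0105 F [-1.7  0.7  5.3] g 59.5
 t 56.6 tcp [0.5  0.42 0.32] w 0.0854 F [ 0.1 -0.4  0.3] g 0.0
[ 0.4551  0.1249 -0.2418] 0.001 684 [139.841  201.2465] 75.9967
[ 0.005 -0.011  0.206] 1100
[ 0.4572  0.1287 -0.2455] 0.0007 1022 [136.6576 196.1594] 75.8073
[ 0.001 -0.015  0.21 ] 1125
```

View pics/c7.png

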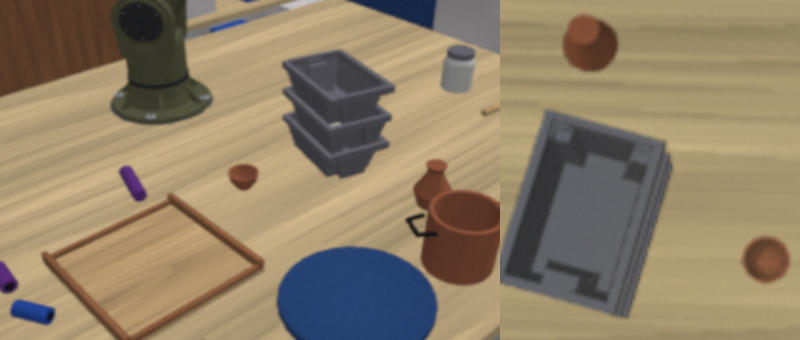

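The three totes are stacked, with the top one empty at crop (338,82). I measure the rim heights side by side to be sure it is level.

Run:
```python
from h import *
for tag in range(2):
    S,T=clouds()
    for nm,W,cx in (("S",S,(.4551,.1249)),("T",T,(.4572,.1287))):
        P=W.reshape(-1,3);P=P[np.isfinite(P).all(1)]; c,s=np.cos(B[2]),np.sin(B[2]); d=P[:,:2]-cx; l=np.c_[d@[c,s],d@[-s,c]]
        z=P[:,2]; o={}
        for k,m in (("+x",(np.abs(l[:,0]-.092)<.004)&(np.abs(l[:,1])<.06)),("-x",(np.abs(l[:,0]+.092)<.004)&(np.abs(l[:,1])<.06)),("+y",(np.abs(l[:,1]-.062)<.004)&(np.abs(l[:,0])<.09)),("-y",(np.abs(l[:,1]+.062)<.004)&(np.abs(l[:,0])<.09))):
            zz=z[m&(z>.2)]; o[k]=(round(float(np.median(zz)),4),len(zz))
        print(nm,o)
```

```text
S {'+x': (0.2104, 137), '-x': (0.2093, 141), '+y': (0.2116, 118), '-y': (0.2122, 119)}
T {'+x': (0.2119, 149), '-x': (0.2121, 140), '+y': (0.2124, 202), '-y': (0.2124, 204)}
S {'+x': (0.2107, 135), '-x': (0.2097, 130), '+y': (0.212, 127), '-y': (0.2118, 131)}
T {'+x': (0.2124, 144), '-x': (0.212, 140), '+y': (0.2122, 206), '-y': (0.2126, 207)}
```

The rim is level at 212 mm on all four sides, which is the expected height. Handing in.

```bash
python3 -c "
from h import *
print(ticket.close_job())"
```

```text
the job is handed in; nothing more can be done
None
```

I handed the job in: the one roller present is in the base tote, the two loose totes are stacked level and alternately turned on it, both props are in the middle tote, the top tote is empty, and the bowl, vase and look-alikes were left alone.

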